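# Press a pin badge in the hand badge press

## Task

Make a pin badge: set the orange badge front on the steel anvil of the blue badge press and put the dark steel pin back squarely on top of it. Then take the loose press head by its black knob, turn it until its splines line up with the slots of the base, slide it down over the badge until its collar is fully home on the base's crown, and finish while still gripping the knob and pressing it down against the spring. Leave the other things on the desk where they are.

Things in the scene. Friction and masses are not known exactly. Their poses are not given: they have to be found in the camera images.
- badge_base: lower half of the badge press, blue, fixed to the desk: a round foot (100 mm across, 10 mm high) with a slotted crown on it and a steel anvil in the middle. Origin at the centre of its underside on the desk, z up; its own +x axis points along the middle of one of the 6 slots.
- anvil_top (a point): centre of the top face of the bright steel anvil in the middle of the base: a round post 44 mm across that stands 42 mm above the desk (8 mm higher than the crown). It carries the badge parts and is sprung: it gives way straight down.
- anvil (a joint): how far the anvil is pushed down, m: 0 at rest, up to 0.006. Its spring needs about 6 N to start moving and 1.5 N more for each mm.
- press_head: loose upper half of the press, about 180 g, 79 mm tall, standing upright: a blue sleeve, 58 mm outside, 49 mm inside, open below, its ceiling 32 mm above its lower edge, with 6 splines outside, a collar and a black knob on top. Origin at the centre of its lower edge, z up; its own +x axis points along one spline. The spring lifts it if it is let go in the press.
- head_knob (a point): middle of the gripping part of the press head's black round knob (36 mm across, gripping part from 44 to 71 mm above the head's origin), on the head's axis, 62 mm above its origin
- badge_front: badge front: round tin shell, orange outside, lying picture down with its hollow steel inside up; 44 mm across, 6.5 mm thick, 25 g; origin at the centre of its underside, z up
- badge_back: pin back: round dark steel plate with a raised rim and a brass pin across its upper side; 44 mm across, 5 mm thick, 25 g; origin at the centre of its underside, z up. It rests on the rim of the badge front.
- finished_badge: a badge made earlier, yellow with a white and red flower, lying face up, 44 mm across, 6 mm thick; bystander; origin at the centre of its underside
- stapler: dark blue-green stapler, 30x125x38 mm, bystander; origin at the centre of its underside
- glue_stick: red and white glue stick standing upright, 27 mm across, 88 mm tall, bystander; origin at the centre of its underside
- eraser: blue and white eraser, 23x52x12 mm, bystander; origin at the centre of its underside
- crown_top (a point): centre of the base's crown, level with the crown's top, 34 mm above the desk. The crown is 75 mm across with a 60 mm bore; 6 equal slots, 60 degrees apart, cut its wall from the top down to 16 mm above the desk, each 10.6 mm wide and open at the top and outside.
- head_collar (a point): centre of the underside of the head's collar (74 mm across), 16 mm above the head's origin. From there 6 splines, 60 degrees apart, run down to the lower edge: 8 mm wide, rounded noses, reaching 36 mm from the axis; a white line on the collar marks each. Fully home the collar rests on the crown's top and, with both badge parts in, holds the anvil about 3.5 mm down.
There are look-alikes about, which are no part of the job. Leave any purple look-alike of the press_head alone.

How it is judged:
By the outcome, as a careful person would: the job done as asked, in the order asked, and still so for the second after the job is handed in, while the arm keeps its last pose, push and grip.
It also fails if it takes over 58 s, if anything falls off the work surface, if the arm or the gripper's body presses on something with over 40 N, if the wrist force passes 120 N, or if a joint passes its speed limit or range.

## Robot

A 6-joint arm with a two-finger parallel gripper is mounted at the origin on a cart in front of the work surface, level with it; the furniture and walls round the work are solid. World frame = base frame: x ahead of the robot, y to its left, z up, the work surface at z = 0. Lengths are in m, angles in rad, forces in N, time in s.
With the tool pointing down it reaches from about 0.35 to 0.85 m from the base axis. Payload 8.1 kg.
Tool frame: the origin (TCP) lies at the very end of the fingers, on their centre line; the grasp point (between the pads) lies 19 mm behind it; z points along the fingers, y is the line along which they close (so a half turn about z gives the same grasp; the last joint's range is limited). The gripper opens to 93 mm and grips with 3 to 60 N. Pads are 15 mm wide; open, the fingers measure 128 mm over their backs; the gripper's body (75 mm by 188 mm) begins 65 mm behind the grasp point.
Start: joints at [1.019, 0.13, 1.488, -0, 1.523, -0.085], TCP at [0.27, 0.536, 0.219] pointing down, gripper open.
Joint ranges: [-2.96, 2.96], [-0.89, 2.26], [0.02, 2.5], [-1.34, 4.48], [0, 2.73], [-2.66, 2.66]. Speed limits (rad/s): [2.39, 2.39, 2.79, 3.14, 3.14, 3.14].

## Interface

Orientations are given as a rotation vector (axis times angle).
In Python, from plant import monitor, eyes, ticket gives the robot as it stands.
- The arm moves only by the tool arm_command, never from a script. Its argument "deltas" is a list that holds one entry, the list of rows, each a list of 6 numbers: the shift along the world's x, y, z in cm, then the turn, a rotation vector about the world's x, y, z in degrees. In form: [[[tx, ty, tz, rx, ry, rz], ...]]. A call has 1 to 12 rows; each row shifts and turns the commanded pose from where the row before left it; what a row does not reach is not made up. A row lasts 1/12 s, in which the tool goes at most 41.7 mm and 7.16 degrees, less where a joint would pass 70% of its speed; a pose out of reach is approached as far as the arm can. A call is refused whole if a number of a shift passes 4.17 or a number of a turn 7.16, either way. A call with a gripper value outside its range is refused whole. "gripper" is the opening, from -1 (shut) to 1 (fully open), set as the call begins (left out, the last holds). The fingers move at their own pace and stop on an object; "squeeze" is the grip in N (left out, the last holds). Time passes only in rows, so rows that do not move let the fingers close. It gives the time, the measured TCP pose, the force, the opening and the grip force at its end, in the units of the state.
- monitor.read_state(): the state, without advancing time (a new reading comes with each control period).
- eyes.read_camera(name): name is "scene" or "top" or "wrist"; returns the picture (420x560x3 uint8, blue, green, red); there is no depth.
- eyes.camera_model(name): a dict with "fx", "fy", "cx", "cy" (pixels), "k1" (the pictures are not rectified: a ray, as slopes to the right and down, at radius r is drawn at 1 + k1 r^2 times it, then the intrinsics apply), "rvec" (rotation vector, rad) and "tvec" (3), from world to camera coordinates, as OpenCV has them. Camera axes: x right, y down, z forward; pixel columns grow to the right and rows downward; lengths in m; the calibration is good to about 2 mm. A picture is of the moment at which its call begins: read the wrist's pose just before it. camera_model takes no time and is no camera call; for the wrist camera it gives the pose at the moment of the call.
- ticket.close_job(): hands the job in; it is judged then, once.
The state is a dict: "t": time; "q": joint angles; "dq": joint speeds; "joint_torque": joint torques, N m; "tool_pos": TCP position; "orientation": TCP orientation; "force": force on the tool from outside, world axes, zero at the start; "wrist_torque": the same for the moment, N m; "opening": finger opening in m; "gripper_force": force on a finger pad.
Only numpy, scipy, OpenCV 4.12 (cv2) and the standard library are available. Lean on these libraries where they do the work, as an engineer would, in place of code of your own. Each camera call takes 0.05 s, during which the arm holds its last target. There are 200 camera calls.

## Working session

There is one attempt and no reset: what is moved stays moved. The work goes in short steps, Python scripts to look and compute and a tool call to move; the robot and the scene stay as the last step left them, time stands still between calls to the robot, and variables do not carry over. Pictures are saved under pics/ and viewed, at most 10 in all, crops included, and the job is handed in when it is done.

Besides the shell and the picture viewer there is one more tool, called after "Call:" as name(argument=value, ...), one argument or row to a line, values as JSON. arm_command: Moves the arm, as the interface text tells. Its arguments: {"type":"object","properties":{"deltas":{"type":"array"},"gripper":{"type":"number"},"squeeze":{"type":"number"}},"required":["deltas"]}

```bash
mkdir -p pics; python3 - <<'E'
from plant import monitor, eyes
import cv2, numpy as np
s=monitor.read_state(); print(s)
for n in("scene","top"):
    cv2.imwrite(f"pics/{n}0.png",eyes.read_camera(n)); print(n,eyes.camera_model(n))
E
```

```text
{'t': 0.0, 'q': array([ 1.01861406e+00,  1.31131296e-01,  1.48926065e+00, -7.03618510e-06,
        1.52299264e+00, -8.53841341e-02]), 'dq': array([-0.00043339, -0.00102859,  0.00070931, -0.00054454,  0.00021959,
        0.00018192]), 'joint_torque': array([-9.54774841e-04, -5.59856379e+01, -4.91742218e+01,  7.65349274e-02,
        3.60550289e-02, -7.88396915e-05]), 'tool_pos': array([0.26969753, 0.53534429, 0.21761552]), 'orientation': array([-7.26476503e-01, -3.05587020e+00,  2.67592704e-03]), 'force': array([ 0.0298481 ,  0.64325712, -0.41952642]), 'wrist_torque': array([0.03264197, 0.08063053, 0.0022213 ]), 'gripper_force': 0.0, 'opening': 0.09334560906343702}
scene {'fx': 439.16568192855664, 'fy': 439.16568192855664, 'cx': 285.06065808871995, 'cy': 193.66567279069884, 'k1': -0.020103084304475084, 'rvec': array([ 2.24258348, -0.71593689,  0.30271777]), 'tvec': array([-0.40413377,  0.3644479 ,  0.77310734])}
top {'fx': 502.2652649538628, 'fy': 502.2652649538628, 'cx': 268.77090211809633, 'cy': 206.53710832289306, 'k1': -0.04098204750460274, 'rvec': array([ 2.15990916, -2.14871783,  0.09591607]), 'tvec': array([0.14979243, 0.58552539, 0.97249075])}
```

View pics/top0.png

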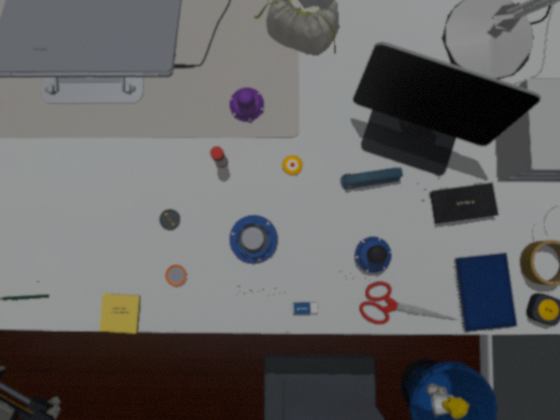

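View pics/scene0.png

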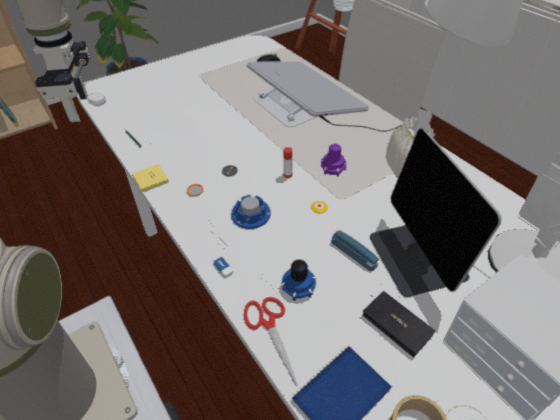

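Top view: the base is at (253,238), the orange-rimmed badge front at (176,275), the dark pin back at (170,219), the blue head with black knob at (374,256), and the purple look-alike head at (247,104). The blue head with the black knob fits the description, and the purple one does not. I'll confirm in an enlarged crop and compute rough positions.

```bash
cat > h.py <<'E'
from plant import monitor, eyes
import cv2, numpy as np
from scipy.spatial.transform import Rotation as R
def cam(n):
    m=eyes.camera_model(n); return m
def p2w(m,uv,z):
    x=(uv[0]-m["cx"])/m["fx"]; y=(uv[1]-m["cy"])/m["fy"]; a=np.array([x,y]); b=a.copy()
    for _ in range(20): b=a/(1+m["k1"]*(b@b))
    M=R.from_rotvec(m["rvec"]).as_matrix(); d=M.T@np.r_[b,1]; c=-M.T@m["tvec"]
    return c+d*(z-c[2])/d[2]
def w2p(m,P):
    P=np.atleast_2d(P); q=R.from_rotvec(m["rvec"]).apply(P)+m["tvec"]; s=q[:,:2]/q[:,2:]
    s=s*(1+m["k1"]*(s**2).sum(1,keepdims=True)); return s*m["fx"]+[m["cx"],m["cy"]]
E
python3 - <<'E'
from h import *
m=cam("top")
for n,uv,z in [("base",(253,238),.042),("front",(176,275),.006),("back",(170,219),.005),("head knob",(377,254),.079),("headcollar",(373,255),.02),("purple",(247,104),.02),("glue",(217,153),.088),("fin",(292,165),.006),("stap",(372,178),.03),("eraser",(305,308),.01)]: print(n,p2w(m,uv,z).round(4))
im=cv2.imread("pics/top0.png")
a=cv2.resize(im[190:300,140:290],None,fx=2.6,fy=2.6,interpolation=3*0+2)
b=cv2.resize(im[190:300,320:430],None,fx=2.6,fy=2.6,interpolation=2)
cv2.imwrite("pics/c1.png",np.hstack([a,b]))
E
```

```text
base [0.5212 0.1834 0.042 ]
front [0.4465 0.342  0.006 ]
back [0.5612 0.3576 0.005 ]
head knob [ 0.4903 -0.0533  0.079 ]
headcollar [ 0.4893 -0.0566  0.02  ]
purple [0.8012 0.1999 0.02  ]
glue [0.682 0.252 0.088]
fin [0.6749 0.1057 0.006 ]
stap [ 0.644  -0.0552  0.03  ]
eraser [0.3827 0.0793 0.01  ]
```

View pics/c1.png

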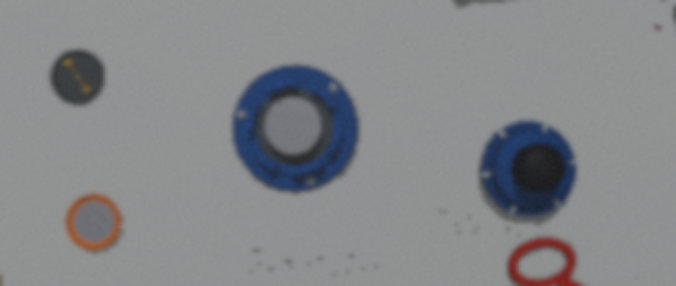

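Crop: the pin back with its diagonal brass pin is at left top, the orange-rimmed front at left bottom, the base in the middle, and the blue head with 6 white marks and a black knob at right. This confirms which parts to use. Now I'll go above the front and back with the wrist camera.

Call:
arm_command(
  deltas=[
    [[2.2,-1.8,0.6,0,0,0],[3,-2.6,0.8,0,0,0],[3,-2.6,0.8,0,0,0],[3,-2.6,0.8,0,0,0],[3,-2.6,0.8,0,0,0],[3,-2.6,0.8,0,0,0],[2.2,-1.8,0.6,0,0,0],[0,0,0,0,0,0],[0,0,0,0,0,0]],
  ],
  gripper=1,
)

```text
t: 0.85
tool_pos: [0.4651, 0.3686, 0.2705]
orientation: [-0.731, -3.055, 0.0]
force: [0.0, 0.6, 0.4]
opening: 0.0931
gripper_force: 0.0
```

```bash
python3 - <<'E'
from h import *
s=monitor.read_state(); m=cam("wrist"); im=eyes.read_camera("wrist"); cv2.imwrite("pics/w1.png",im)
Rt=R.from_rotvec(s["orientation"]).as_matrix(); print(s["tool_pos"],Rt.round(3),s["q"].round(3))
M=R.from_rotvec(m["rvec"]).as_matrix(); print(m["fx"],m["cx"],m["cy"],m["k1"],"cam in tool",Rt.T@(-M.T@m["tvec"]-s["tool_pos"]),(M@Rt).round(3))
E
```

```text
[0.4650712  0.36864345 0.27049689] [[-0.892  0.453 -0.   ]
 [ 0.453  0.892 -0.   ]
 [ 0.    -0.    -1.   ]] [ 0.584  0.097  1.43   0.     1.614 -0.517]
289.69406279223847 277.8797219897362 209.55074693936234 0.012275234642337408 cam in tool [ 0.07931285  0.00044861 -0.16561726] [[ 0.001  1.    -0.002]
 [-0.959  0.    -0.283]
 [-0.283  0.002  0.959]]
```

View pics/w1.png

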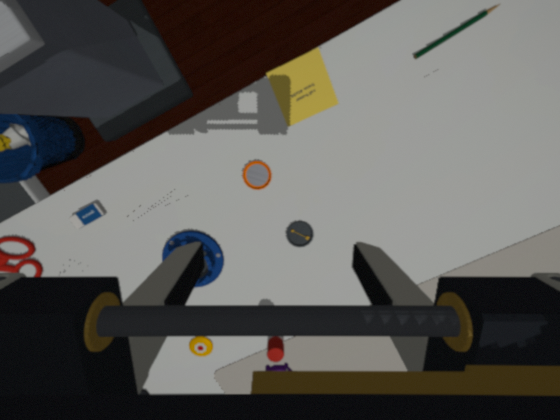

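The wrist view shows the front at (257,174), the back at (300,233) and the base at (193,257) partly behind a finger. Next I'll refine by segmentation in both cameras.

```bash
cat >> h.py <<'E'
def orange(im): 
    h=cv2.cvtColor(im,cv2.COLOR_BGR2HSV); return cv2.inRange(h,(3,110,80),(20,255,255))
def dark(im): return cv2.inRange(im.max(2),0,95)
def blue(im):
    h=cv2.cvtColor(im,cv2.COLOR_BGR2HSV); return cv2.inRange(h,(100,110,30),(125,255,255))
def blob(mask,uv,r):
    k=np.zeros_like(mask); cv2.circle(k,(int(uv[0]),int(uv[1])),int(r),255,-1); mask=mask&k
    c=[x for x in cv2.findContours(mask,cv2.RETR_EXTERNAL,cv2.CHAIN_APPROX_NONE)[0]]
    c=max(c,key=len); return cv2.fitEllipse(cv2.convexHull(c)), cv2.contourArea(cv2.convexHull(c))
E
python3 - <<'E'
from h import *
mw=cam("wrist"); mt=cam("top"); w=cv2.imread("pics/w1.png"); t=cv2.imread("pics/top0.png")
for nm,m,im,f,b in [("w",mw,w,(257,174),(300,233)),("t",mt,t,(176,275),(170,219))]:
    e,a=blob(orange(im),f,20); print(nm,"front",e,a,p2w(m,e[0],.0045).round(4))
    e,a=blob(dark(im),b,17); print(nm,"back",e,a,p2w(m,e[0],.003).round(4))
e,a=blob(blue(t),(253,238),32); print("base",e,a,p2w(mt,e[0],.009).round(4))
E
```

```text
w front ((256.594482421875, 174.61090087890625), (28.241851806640625, 28.914581298828125), 154.10069274902344) 621.5 [0.4437 0.3452 0.0045]
w back ((299.22576904296875, 233.30702209472656), (25.716148376464844, 26.63671875), 107.91136932373047) 525.0 [0.5578 0.3614 0.003 ]
t front ((175.5272674560547, 275.1014099121094), (19.85399627685547, 20.51190757751465), 176.4810333251953) 308.0 [0.4462 0.3433 0.0045]
t back ((169.4811248779297, 219.278076171875), (19.840848922729492, 20.473344802856445), 165.77069091796875) 306.5 [0.5608 0.3592 0.003 ]
base ((253.20526123046875, 238.87669372558594), (46.148162841796875, 46.7454948425293), 164.20611572265625) 1670.5 [0.521  0.1847 0.009 ]
```

Call:
arm_command(
  deltas=[
    [[-0.6,-0.7,-2,0,0,0],[-0.7,-0.9,-4,0,0,0],[-0.7,-0.9,-4,0,0,0],[0,0,-4,0,0,0],[0,0,-4,0,0,0],[0,0,-4,0,0,0],[0,0,-2.5,0,0,0],[0,0,-1.2,0,0,0],[0,0,0,0,0,0],[0,0,0,0,0,0]],
  ],
)

```text
t: 1.73
tool_pos: [0.4434, 0.3455, 0.014]
orientation: [-0.725, -3.056, 0.001]
force: [0.5, -0.4, 1.5]
opening: 0.0931
gripper_force: 0.0
```

Call:
arm_command(
  deltas=[
    [[0.1,-0.1,-0.5,0,0,0],[0,0,-0.5,0,0,0],[0,0,-0.05,0,0,0],[0,0,0,0,0,0],[0,0,0,0,0,0]],
  ],
)

```text
t: 2.15
tool_pos: [0.4454, 0.344, 0.0038]
orientation: [0.727, 3.056, 0.001]
force: [-0.1, -0.1, -0.6]
opening: 0.0928
gripper_force: 0.0
```

Call:
arm_command(
  deltas=[
    [[0,0,0,0,0,0],[0,0,0,0,0,0],[0,0,0,0,0,0],[0,0,0,0,0,0],[0,0,0,0,0,0],[0,0,0,0,0,0],[0,0,0,0,0,0],[0,0,0,0,0,0]],
  ],
  gripper=-1,
  squeeze=6,
)

```text
t: 2.82
tool_pos: [0.445, 0.3438, 0.0031]
orientation: [-0.727, -3.056, 0.0]
force: [-0.1, -0.4, 0.4]
opening: 0.0443
gripper_force: 0.0
```

Call:
arm_command(
  deltas=[
    [[0,0,0,0,0,0],[0,0,0,0,0,0],[0,0,0,0,0,7],[0,0,0,0,0,7],[0,0,0,0,0,7],[0,0,0,0,0,7],[0,0,0,0,0,7],[0,0,0,0,0,7],[0,0,0,0,0,7],[0,0,0,0,0,7],[0,0,0,0,0,7],[0,0,0,0,0,7]],
  ],
  gripper=0.4,
)

```text
t: 3.82
tool_pos: [0.445, 0.3438, 0.0031]
orientation: [1.167, -2.917, -0.0]
force: [-0.3, -0.4, -0.0]
opening: 0.0652
gripper_force: 0.0
```

Call:
arm_command(
  deltas=[
    [[0,0,-0.1,0,0,7],[0,0,0,0,0,7],[0,0,0,0,0,6],[0,0,0,0,0,0],[0,0,0,0,0,0]],
  ],
)

```text
t: 4.23
tool_pos: [0.445, 0.3438, 0.0021]
orientation: [1.643, -2.678, -0.0]
force: [-0.7, 0.3, 0.7]
opening: 0.0654
gripper_force: 0.0
```

Call:
arm_command(
  deltas=[
    [[0,0,0,0,0,0],[0,0,0,0,0,0],[0,0,0,0,0,0],[0,0,0,0,0,0],[0,0,0,0,0,0],[0,0,0,0,0,0],[0,0,0,0,0,0]],
  ],
  gripper=-1,
  squeeze=10,
)

```text
t: 4.82
tool_pos: [0.445, 0.3438, 0.0021]
orientation: [-1.647, 2.675, -0.0]
force: [0.0, -0.1, 1.1]
opening: 0.0437
gripper_force: 10.0
```

Call:
arm_command(
  deltas=[
    [[0,0,2,0,0,0],[0,0,4,0,0,0],[1.5,-3,3,0,0,0],[1.5,-3.2,1.8,0,0,0],[1.5,-3.2,1,0,0,0],[1.5,-3.2,0,0,0,0],[1.5,-3.2,0,0,0,0],[0,0,0,0,0,0],[0,0,0,0,0,0],[0,0,0,0,0,0]],
  ],
)

```text
t: 5.65
tool_pos: [0.5186, 0.1882, 0.1177]
orientation: [1.646, -2.675, -0.001]
force: [0.4, 0.6, -0.0]
opening: 0.0433
gripper_force: 10.0
```

```bash
python3 - <<'E'
from h import *
s=monitor.read_state(); m=cam("wrist"); im=eyes.read_camera("wrist"); cv2.imwrite("pics/w2.png",im)
print(s["tool_pos"],s["q"].round(3),s["gripper_force"])
for P in [(.52,.1855,.042),(.52,.1855,.034),s["tool_pos"]-[0,0,.002]]: print(w2p(m,P))
E
```

```text
[0.51857733 0.18819938 0.11767156] [ 0.255  0.072  1.738  0.     1.332 -2.419] 9.999958276748657
[[274.29908359 215.05596304]]
[[274.39829485 212.36985374]]
[[276.9426234  252.99043005]]
```

View pics/w2.png

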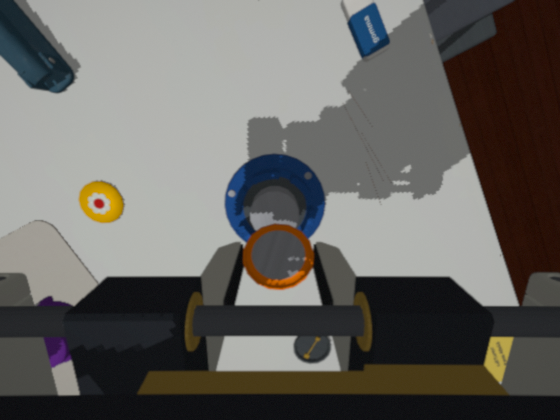

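The wrist view shows the held orange front at (278,256), with the base behind it centred near (275,205).

```bash
cat >> h.py <<'E'
from scipy.optimize import least_squares
def fitcircle(m,pts,r,z,x0):
    a=np.linspace(0,2*np.pi,720)
    def res(x):
        c=w2p(m,np.c_[x[0]+r*np.cos(a),x[1]+r*np.sin(a),0*a+z])
        cc=c.mean(0); ap=np.arctan2(*(pts-cc).T[::-1]); ac=np.arctan2(*(c-cc).T[::-1])
        o=np.argsort(ac); rc=np.interp(ap,ac[o],np.hypot(*(c-cc).T)[o],period=2*np.pi)
        return np.hypot(*(pts-cc).T)-rc
    s=least_squares(res,x0,loss="soft_l1",f_scale=0.5); return s.x, np.sqrt(np.mean(s.fun**2))
def outer(mask,uv,r):
    k=np.zeros_like(mask); cv2.circle(k,(int(uv[0]),int(uv[1])),int(r),255,-1)
    c=max(cv2.findContours(mask&k,cv2.RETR_EXTERNAL,cv2.CHAIN_APPROX_NONE)[0],key=len); return c[:,0].astype(float)
E
python3 - <<'E'
from h import *
m=cam("wrist"); im=cv2.imread("pics/w2.png"); s=monitor.read_state()
p=outer(blue(im),(275,200),60); q=p[(p[:,1]<225)]; print(fitcircle(m,q,.050,.010,[.52,.185]),len(q))
q=p[(p[:,1]<200)]; print(fitcircle(m,q,.050,.010,[.52,.185]))
z=s["tool_pos"][2]-.0021
o=outer(orange(im),(278,256),40); 
for dz in(.003,.0045,.006): print(dz,fitcircle(m,o,.022,z+dz,s["tool_pos"][:2]),s["tool_pos"])
mt=cam("top"); t=cv2.imread("pics/top0.png"); p=outer(blue(t),(253,238),32); print("top",fitcircle(mt,p,.050,.010,[.52,.185]))
g=cv2.inRange(im.min(2),150,255)
n,l,st,ce=cv2.connectedComponentsWithStats(g)
for i in range(1,n):
    if st[i,4]<60 and np.hypot(*(ce[i]-[275,200]))<55: print("dot",ce[i],st[i,4],p2w(m,ce[i],.010))
E
```

```text
(array([0.52086116, 0.18813106]), np.float64(12.816788905251828)) 305
(array([0.52109715, 0.18856173]), np.float64(12.243643750898729))
0.003 (array([0.51859359, 0.1907139 ]), np.float64(0.4917053381078777)) [0.51834892 0.18874876 0.11763023]
0.0045 (array([0.51827539, 0.19008744]), np.float64(0.6730616241056081)) [0.51834892 0.18874876 0.11763023]
0.006 (array([0.51798138, 0.1894756 ]), np.float64(0.9289415469077434)) [0.51834892 0.18874876 0.11763023]
top (array([0.5223747 , 0.18613989]), np.float64(2.5260223335684273))
dot [284.05263158 146.73684211] 19 [0.48663752 0.13993453 0.01      ]
dot [230.  193.5] 2 [0.55303484 0.15615348 0.01      ]
```

```bash
sed -i 's/return c\[:,0\].astype(float)/return cv2.convexHull(c)[:,0].astype(float)/' h.py; python3 - <<'E'
from h import *
m=cam("wrist"); im=cv2.imread("pics/w2.png"); s=monitor.read_state()
p=outer(blue(im),(275,195),56); q=p[(p[:,1]<220)]; print(fitcircle(m,q,.050,.010,[.52,.185]),len(q))
z=s["tool_pos"][2]-.0021
o=outer(orange(im),(278,256),40)
for dz in(.0,.003,.006): print(dz,fitcircle(m,o,.022,z+dz,s["tool_pos"][:2]),s["tool_pos"])
mt=cam("top"); t=cv2.imread("pics/top0.png"); p=outer(blue(t),(253,238),32); print("top",fitcircle(mt,p,.050,.010,[.52,.185]))
f=outer(orange(t),(175,275),16);print("top front",fitcircle(mt,f,.022,.004,[.445,.344]))
c=im[140:300,200:360]; cv2.imwrite("pics/c2.png",cv2.resize(c,None,fx=3.7,fy=3.7,interpolation=2))
E
```

```text
(array([0.52038177, 0.18684802]), np.float64(1.2087197993147745)) 32
0.0 (array([0.5191548 , 0.19181921]), np.float64(0.9595471293639258)) [0.51834892 0.18874876 0.11763023]
0.003 (array([0.51861885, 0.1906579 ]), np.float64(0.43845744988256397)) [0.51834892 0.18874876 0.11763023]
0.006 (array([0.51802925, 0.18941527]), np.float64(0.455658641259764)) [0.51834892 0.18874876 0.11763023]
top (array([0.52259838, 0.18340905]), np.float64(1.3705555106439682))
top front (array([0.44628807, 0.34351225]), np.float64(0.6754265959009267))
```

View pics/c2.png

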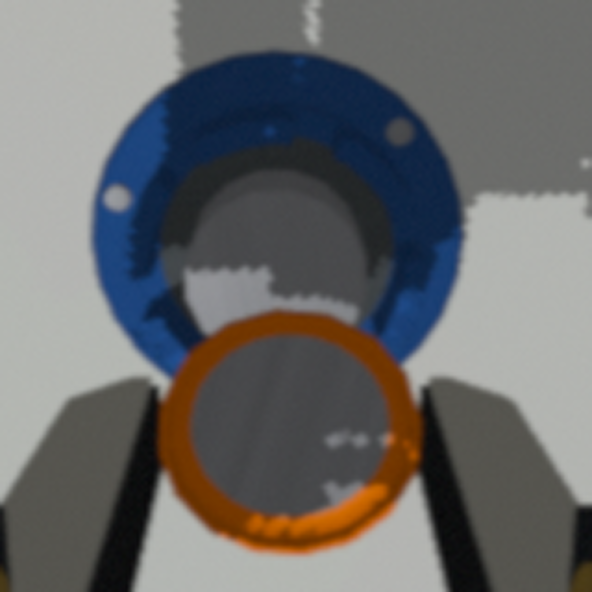

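Call:
arm_command(
  deltas=[
    [[0.15,-0.3,-1.5,0,0,0],[0,0,-2,0,0,0],[0,0,-2,0,0,0],[0,0,-1,0,0,0],[0,0,-0.3,0,0,0],[0,0,0,0,0,0],[0,0,0,0,0,0],[0,0,0,0,0,0]],
  ],
)

```text
t: 6.37
tool_pos: [0.5214, 0.1856, 0.0514]
orientation: [-1.647, 2.673, -0.001]
force: [-0.5, -0.6, 0.6]
opening: 0.0435
gripper_force: 10.0
```

Call:
arm_command(
  deltas=[
    [[0,0,-0.3,0,0,0],[0,0,-0.2,0,0,0],[0,0,0,0,0,0],[0,0,0,0,0,0]],
  ],
)

```text
t: 6.7
tool_pos: [0.5203, 0.185, 0.0449]
orientation: [1.647, -2.675, -0.0]
force: [0.5, -0.4, -0.9]
opening: 0.0434
gripper_force: 10.0
```

Call:
arm_command(
  deltas=[
    [[0,0,-0.1,0,0,0],[0,0,-0.1,0,0,0],[0,0,0,0,0,0]],
  ],
)

```text
t: 6.95
tool_pos: [0.5206, 0.1851, 0.0434]
orientation: [-1.647, 2.675, -0.0]
force: [-1.7, -1.0, 5.2]
opening: 0.0434
gripper_force: 10.0
```

Call:
arm_command(
  deltas=[
    [[0,0,0.1,0,0,0],[0,0,0,0,0,0],[0,0,0,0,0,0],[0,0,0,0,0,0],[0,0,0.5,0,0,0],[0,0,2,0,0,0],[0,0,4,0,0,0],[0.8,3,2,0,0,0],[1,3.8,0,0,0,0],[1,3.8,0,0,0,0],[0.6,3.8,0,0,0,0],[0.5,3,0,0,0,0]],
  ],
  gripper=0.5,
)

```text
t: 7.95
tool_pos: [0.5596, 0.3618, 0.1295]
orientation: [-1.647, 2.674, 0.001]
force: [0.7, 0.1, -0.1]
opening: 0.0699
gripper_force: 0.0
```

```bash
python3 - <<'E'
from h import *
s=monitor.read_state(); im=eyes.read_camera("top"); cv2.imwrite("pics/t2.png",im); print(s["tool_pos"],s["orientation"])
mt=cam("top"); print(w2p(mt,(.5205,.1855,.0465)))
o=outer(orange(im),(253,238),24);print(fitcircle(mt,o,.022,.0465,[.52,.185]))
p=outer(blue(im),(253,238),32); print("base",fitcircle(mt,p,.050,.010,[.52,.185]))
w=eyes.read_camera("wrist"); cv2.imwrite("pics/w3.png",w)
cv2.imwrite("pics/c3.png",np.hstack([cv2.resize(im[190:290,130:330],None,fx=2.1,fy=4.2*.5,interpolation=2),np.zeros((210,4,3),np.uint8),cv2.resize(w,(280,210))]))
E
```

```text
[0.55959526 0.36178103 0.12951857] [-1.64733891e+00  2.67372428e+00  6.74919202e-04]
[[251.82349876 238.22980701]]
(array([0.52125636, 0.18552464]), np.float64(0.43239142074666964))
base (array([0.52207984, 0.18295499]), np.float64(1.3916967202946071))
```

View pics/c3.png

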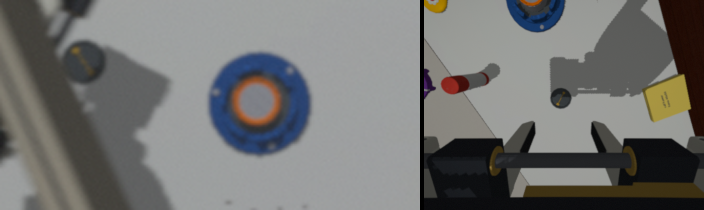

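The view shows the front sitting on the anvil, and the pin back in view of both cameras. The three white foot dots give me the base axis more precisely.

```bash
python3 - <<'E'
from h import *
def cc(P):
    A=np.c_[2*P[:,:2],np.ones(3)]; x=np.linalg.solve(A,(P[:,:2]**2).sum(1)); c=x[:2]; return c,np.sqrt(x[2]+c@c),np.degrees(np.arctan2(*(P[:,:2]-c).T[::-1]))
mt=cam("top")
for f in("top0","t2"):
    im=cv2.imread(f"pics/{f}.png"); P=[]
    for u in [(268,224),(232,234),(259.5,260)]:
        w=cv2.resize(im[int(u[1])-5:int(u[1])+6,int(u[0])-5:int(u[0])+6],None,fx=1,fy=1).astype(float)
        g=w[:,:,2]; g=np.clip(g-np.median(g)-25,0,None); yy,xx=np.mgrid[0:11,0:11]
        rr=np.hypot(xx-5,yy-5)<4; g*=rr
        c=((g*xx).sum()/g.sum()+int(u[0])-5,(g*yy).sum()/g.sum()+int(u[1])-5); P.append(p2w(mt,c,.010)); print(c)
    print(f,cc(np.array(P)))
m=cam("wrist"); w=cv2.imread("pics/w3.png")
o=outer(orange(w),w2p(m,(.52,.185,.048))[0],40); print("front wrist",fitcircle(m,o,.022,.0465,[.52,.185]))
b=outer(dark(w),(281,196),22); print("back wrist",fitcircle(m,b,.022,.0025,[.56,.36]))
t=cv2.imread("pics/top0.png"); b=outer(dark(t),(170,219),16); print("back top",fitcircle(mt,b,.022,.0025,[.56,.36]))
cr=w[0:90,130:300]; cv2.imwrite("pics/c4.png",np.vstack([cv2.resize(cr,(680,360),interpolation=2)]))
E
```

```text
(np.float64(268.811320754717), np.float64(222.33584905660376))
(np.float64(229.8181818181818), np.float64(233.0956937799043))
(np.float64(260.00515463917526), np.float64(262.75773195876286))
top0 (array([0.51882044, 0.18585386]), np.float64(0.04874801516986419), array([ -42.26197669,   73.75032748, -161.53585415]))
(np.float64(268.775), np.float64(222.365625))
(np.float64(229.929889298893), np.float64(233.15129151291512))
(np.float64(260.0086956521739), np.float64(262.7217391304348))
t2 (array([0.51878105, 0.1857461 ]), np.float64(0.048609705931789024), array([ -42.12095802,   73.79249189, -161.60711271]))
front wrist (array([0.52029545, 0.18284497]), np.float64(0.2697225143126095))
back wrist (array([0.5526379 , 0.35865533]), np.float64(1.220158402445908))
back top (array([0.56061959, 0.35933601]), np.float64(0.5219970865441175))
```

```bash
cat > dots.py <<'E'
from h import *
mt=cam("top")
def run(f,m,z=.010,c0=(.520,.185),R0=.044,ths=(-43,77,197),win=2.6,ret=False):
    im=cv2.imread(f"pics/{f}.png").astype(np.float32); g=im[:,:,2]; pts=[]
    yy,xx=np.mgrid[0:g.shape[0],0:g.shape[1]]
    for a in np.radians(ths):
        u=w2p(m,(c0[0]+R0*np.cos(a),c0[1]+R0*np.sin(a),z))[0]
        for _ in range(15):
            d=np.hypot(xx-u[0],yy-u[1]); k=np.exp(-d**2/2/(win/2)**2)*(d<win*1.5); bg=np.percentile(g[d<win*1.8],30)
            w=k*np.clip(g-bg,0,None); u=np.array([(w*xx).sum(),(w*yy).sum()])/w.sum()
        pts.append(u)
    pts=np.array(pts)
    def res(x): 
        t=x[2]+np.radians(np.array(ths)-ths[0]); return (w2p(m,np.c_[x[0]+x[3]*np.cos(t),x[1]+x[3]*np.sin(t),0*t+z])-pts).ravel()
    s=least_squares(res,[*c0,np.radians(ths[0]),R0],x_scale=[.01,.01,.1,.01]); print(f,pts.round(1).tolist(),s.x[:2].round(4),np.degrees(s.x[2]).round(1),s.x[3].round(4),s.fun.round(1))
    return s.x
if __name__=="__main__":
    run("top0",mt); run("t2",mt)
    m=cam("wrist"); im=cv2.imread("pics/w3.png")
    run("w3",m)
E
python3 dots.py
```

```text
top0 [[271.8, 218.0], [225.6, 231.8], [260.7, 267.3]] [0.5208 0.1858] -43.3 0.0584 [ 0.6  0.3 -0.6  0.4 -0.  -0.7]
t2 [[271.9, 218.2], [225.4, 230.9], [260.7, 267.3]] [0.5212 0.1858] -44.1 0.0586 [ 0.9 -0.  -0.4  0.7 -0.4 -0.7]Traceback (most recent call last):
  File "dots.py", line 20, in <module>
    run("w3",m)
    ~~~^^^^^^^^
  File "dots.py", line 9, in run
    d=np.hypot(xx-u[0],yy-u[1]); k=np.exp(-d**2/2/(win/2)**2)*(d<win*1.5); bg=np.percentile(g[d<win*1.8],30)
                                                                              ~~~~~~~~~~~~~^^^^^^^^^^^^^^^^^
    return _quantile_unchecked(
        a, q, axis, out, overwrite_input, method, keepdims, weights)
    return _ureduce(a,
                    func=_quantile_ureduce_func,
    ...<5 lines>...
                    overwrite_input=overwrite_input,
                    method=method)
    r = func(a, **kwargs)
    result = _quantile(arr,
                       quantiles=q,
    ...<2 lines>...
                       out=out,
                       weights=wgt)
    slices_having_nans = np.isnan(arr[-1, ...])
                                  ~~~^^^^^^^^^
IndexError: index -1 is out of bounds for axis 0 with size 0
```

```bash
cat > dots.py <<'E'
from h import *
def blobs(im,uv,rad,k=7,th=12):
    g=cv2.GaussianBlur(im[:,:,2],(0,0),.6); g=cv2.resize(g,None,fx=4,fy=4,interpolation=cv2.INTER_CUBIC)
    h=cv2.morphologyEx(g,cv2.MORPH_TOPHAT,cv2.getStructuringElement(2,(4*k+1,4*k+1)))
    n,l,st,ce=cv2.connectedComponentsWithStats((h>th).astype(np.uint8)); out=[]
    for i in range(1,n):
        ys,xs=np.where(l==i); w=h[ys,xs].astype(float); c=np.array([(w*xs).sum(),(w*ys).sum()])/w.sum(); c=(c+.5)/4-.5
        if np.hypot(*(c-uv))<rad and st[i,4]>16: out.append((c,st[i,4]/16,h[ys,xs].max()))
    return out
if __name__=="__main__":
    mt=cam("top"); mw=cam("wrist")
    for f,m in(("top0",mt),("t2",mt),("w3",mw)):
        im=cv2.imread(f"pics/{f}.png"); u=w2p(m,(.5205,.1855,.01))[0]
        for c,a,p in blobs(im,u,52 if f=="w3" else 30,9 if f=="w3" else 7):
            P=p2w(m,c,.010)[:2]; d=P-[.5205,.1855]; print(f,c.round(1),a,p,P.round(4),"r",np.hypot(*d).round(4),"ang",np.degrees(np.arctan2(d[1],d[0])).round(1))
E
python3 dots.py
```

```text
top0 [267.3 223.4] 11.5 38 [0.5527 0.1561] r 0.0436 ang -42.4
top0 [232.9 233.5] 10.75 36 [0.5317 0.2263] r 0.0423 ang 74.7
top0 [258.9 259.1] 7.0625 24 [0.48   0.1727] r 0.0425 ang -162.5
t2 [267.3 223.4] 12.125 41 [0.5527 0.1562] r 0.0435 ang -42.4
t2 [252.  239.4] 164.5625 39 [0.5199 0.1871] r 0.0017 ang 109.8
t2 [232.9 233.5] 12.25 41 [0.5316 0.2264] r 0.0424 ang 74.8
t2 [258.9 259. ] 8.4375 27 [0.4802 0.1726] r 0.0423 ang -162.3
w3 [215.8   5.4] 266.0 55 [0.5277 0.1856] r 0.0072 ang 0.6
w3 [248.3  10.7] 3.4375 15 [0.5051 0.2011] r 0.0219 ang 134.8
w3 [211.3  31.7] 11.875 21 [0.5409 0.2006] r 0.0254 ang 36.4
```

```bash
cat > ring.py <<'E'
from h import *
def ring(im,m,c,z,rs,chan=slice(None)):
    a=np.radians(np.arange(0,360,2)); acc=0
    for r in rs:
        u=w2p(m,np.c_[c[0]+r*np.cos(a),c[1]+r*np.sin(a),0*a+z]).astype(np.float32)
        acc=acc+cv2.remap(im.astype(np.float32),u[:,:1],u[:,1:],1)[:,0,:].mean(1)
    return a,acc/len(rs)
if __name__=="__main__":
    mt=cam("top"); im=(cv2.imread("pics/top0.png").astype(float)+cv2.imread("pics/t2.png"))/2
    for z,rs in((.034,(.033,.034,.035)),(.034,(.0365,.037)),(.022,(.037,.0375))):
        a,v=ring(im,mt,(.5215,.185),z,rs); print(z,rs)
        F=v.reshape(6,30); print((F-F.mean(1,keepdims=True)).mean(0).round(1).tolist()); 
        vv=np.convolve(np.r_[v,v,v],np.ones(31)/31,"same")[180:360]; print("6th: min at",np.degrees(np.angle(-((v-vv)*np.exp(-6j*a)).sum())).round(0)/-6 %60)
        print(v.round(0).astype(int).tolist())
E
python3 ring.py
```

```text
0.034 (0.033, 0.034, 0.035)
[0.20000000298023224, 0.6000000238418579, 0.20000000298023224, -0.20000000298023224, 0.20000000298023224, 0.8999999761581421, 1.899999976158142, 3.4000000953674316, 4.5, 4.0, 3.0, 2.0999999046325684, 1.399999976158142, 1.5, 1.7000000476837158, 1.7999999523162842, 1.399999976158142, 0.4000000059604645, -1.0, -2.4000000953674316, -3.0999999046325684, -3.0, -2.4000000953674316, -2.5999999046325684, -2.799999952316284, -3.0, -3.200000047683716, -2.799999952316284, -2.0, -0.6000000238418579]
6th: min at 48.0
[72, 73, 73, 73, 72, 72, 73, 76, 78, 78, 77, 76, 74, 72, 72, 72, 73, 72, 71, 70, 69, 69, 71, 72, 73, 72, 72, 71, 70, 70, 70, 70, 70, 69, 70, 71, 72, 73, 74, 74, 73, 72, 72, 73, 74, 73, 71, 68, 65, 63, 62, 62, 62, 62, 64, 67, 69, 70, 71, 71, 72, 71, 70, 70, 71, 71, 72, 74, 74, 73, 71, 70, 69, 70, 69, 69, 68, 67, 64, 62, 62, 63, 65, 67, 69, 70, 71, 72, 73, 73, 73, 72, 71, 70, 70, 71, 72, 73, 73, 72, 71, 70, 70, 70, 71, 73, 72, 70, 69, 68, 68, 69, 70, 69, 67, 65, 63, 63, 64, 66, 67, 69, 69, 68, 69, 70, 71, 73, 74, 74, 73, 73, 73, 73, 73, 73, 73, 73, 72, 71, 70
[... 2027 characters left out ...]
 75, 74, 75, 77, 78, 78, 77, 76, 74, 73, 73, 75, 75, 74, 73, 72, 71, 71, 72, 73, 73, 72, 71, 71, 72, 72, 72, 71, 71, 72, 74, 77, 80, 81, 80, 77, 75, 74, 76, 75, 74, 72, 71, 69, 69, 69, 68, 68, 67, 68, 69, 70, 71, 71, 71, 70, 69, 69, 69, 68, 68, 68, 69, 67, 65, 63, 62, 62, 61, 61, 61, 60, 57, 55, 55, 56, 59, 62, 64, 65, 65, 66, 66, 65, 63, 62, 60, 59, 59, 59, 59, 59, 60, 60, 59, 58, 57, 57, 58, 60, 60, 59, 58, 59, 60, 62, 62, 62, 61, 59, 56, 54, 54, 55, 56, 57, 57, 58, 59, 60, 61, 62, 63, 63, 64, 66, 68, 68, 69, 70, 69, 68, 69, 70, 70, 70, 70, 70, 68, 67, 66, 66, 66, 67, 68, 69, 69, 69, 70, 71, 73, 74, 77, 80, 80, 78, 75, 73, 72, 72, 72, 72, 72, 73, 73, 73, 72, 71, 71, 71, 71, 70, 70, 71, 71]
```

Call:
arm_command(
  deltas=[
    [[0,-0.1,-2,0,0,0],[0,-0.1,-4,0,0,0],[0,0,-4,0,0,0],[0,0,-1.7,0,0,0],[0,0,-0.6,0,0,0],[0,0,-0.3,0,0,0],[0,0,0,0,0,0],[0,0,0,0,0,0]],
  ],
)

```text
t: 8.72
tool_pos: [0.5611, 0.3577, 0.0054]
orientation: [-1.645, 2.672, -0.0]
force: [0.2, 0.5, 1.0]
opening: 0.0698
gripper_force: 0.0
```

Call:
arm_command(
  deltas=[
    [[0,0,-0.1,0,0,0],[0,0,0,0,0,0],[0,0,0,0,0,0],[0,0,0,0,0,0],[0,0,0,0,0,0],[0,0,0,0,0,0],[0,0,0,0,0,0]],
  ],
  gripper=-1,
  squeeze=6,
)

```text
t: 9.3
tool_pos: [0.5597, 0.3572, 0.0024]
orientation: [-1.647, 2.674, -0.0]
force: [-0.2, 0.7, 3.9]
opening: 0.0432
gripper_force: 6.0
```

Call:
arm_command(
  deltas=[
    [[0,0,0,0,0,0],[0,0,0,0,0,0],[0,0,0,0,0,-7],[0,0,0,0,0,-7],[0,0,0,0,0,-7],[0,0,0,0,0,-7],[0,0,0,0,0,-7],[0,0,0,0,0,-7],[0,0,0,0,0,-7],[0,0,0,0,0,-7],[0,0,0,0,0,-7],[0,0,0,0,0,-7]],
  ],
  gripper=0.4,
)

```text
t: 10.3
tool_pos: [0.559, 0.3569, 0.0014]
orientation: [-0.194, -3.135, 0.001]
force: [-0.2, -0.7, -0.4]
opening: 0.0649
gripper_force: 0.0
```

Call:
arm_command(
  deltas=[
    [[0,0,0,0,0,-7],[0,0,0,0,0,-7],[0,0,0,0,0,-6],[0,0,0,0,0,0],[0,0,0,0,0,0]],
  ],
)

```text
t: 10.72
tool_pos: [0.5592, 0.3569, 0.0016]
orientation: [-0.721, -3.057, 0.001]
force: [0.2, 0.8, 0.6]
opening: 0.0652
gripper_force: 0.0
```

Call:
arm_command(
  deltas=[
    [[0,0,0,0,0,0],[0,0,0,0,0,0],[0,0,0,0,0,0],[0,0,0,0,0,0],[0,0,0,0,0,0],[0,0,0,0,0,0],[0,0,0,0,0,0]],
  ],
  gripper=-1,
  squeeze=10,
)

```text
t: 11.3
tool_pos: [0.5594, 0.357, 0.0019]
orientation: [-0.726, -3.056, 0.0]
force: [-0.0, 0.7, 0.4]
opening: 0.0434
gripper_force: 10.0
```

Call:
arm_command(
  deltas=[
    [[0,0,2,0,0,0],[0,0,4,0,0,0],[-0.7,-3,4,0,0,0],[-0.8,-3.6,0,0,0,0],[-0.8,-3.6,0,0,0,0],[-0.8,-3.6,0,0,0,0],[-0.8,-3.4,0,0,0,0],[0,0,-1,0,0,0],[0,0,-2,0,0,0],[0,0,-1,0,0,0],[0,0,0,0,0,0],[0,0,0,0,0,0]],
  ],
)

```text
t: 12.3
tool_pos: [0.5208, 0.1905, 0.0542]
orientation: [-0.725, -3.055, 0.001]
force: [-0.1, 0.4, 1.1]
opening: 0.0431
gripper_force: 10.0
```

Call:
arm_command(
  deltas=[
    [[0,0,-0.5,0,0,0],[0,0,0,0,0,0],[0,0,0,0,0,0],[0,0,0,0,0,0]],
  ],
)

```text
t: 12.63
tool_pos: [0.5219, 0.1906, 0.0504]
orientation: [0.726, 3.056, 0.0]
force: [-0.5, 0.1, -0.8]
opening: 0.0432
gripper_force: 10.0
```

Call:
arm_command(
  deltas=[
    [[0,0,0.4,0,0,0],[-0.1,-0.5,0,0,0,0],[0,0,0,0,0,0],[0,0,0,0,0,0],[0,0,0,0,0,0]],
  ],
)

```text
t: 13.05
tool_pos: [0.5206, 0.1851, 0.054]
orientation: [0.727, 3.056, 0.0]
force: [0.4, -0.1, 0.0]
opening: 0.0435
gripper_force: 10.0
```

```bash
python3 - <<'E'
from h import *
s=monitor.read_state(); print(s["tool_pos"],s["force"],s["dq"].round(3))
E
```

```text
[0.52059905 0.18513151 0.05395847] [ 0.39183357 -0.06831967  0.01562585] [ 0.003  0.005  0.     0.001 -0.001  0.001]
```

Exactly above the front. Lowering to contact.

Call:
arm_command(
  deltas=[
    [[0,0,-0.3,0,0,0],[0,0,-0.1,0,0,0],[0,0,-0.05,0,0,0],[0,0,0,0,0,0],[0,0,0,0,0,0]],
  ],
)

```text
t: 13.47
tool_pos: [0.5208, 0.1853, 0.0499]
orientation: [0.726, 3.056, 0.0]
force: [-1.7, -1.9, 3.7]
opening: 0.0431
gripper_force: 10.0
```

Call:
arm_command(
  deltas=[
    [[0,0,-0.05,0,0,0],[0,0,-0.05,0,0,0],[0,0,0,0,0,0]],
  ],
)

```text
t: 13.72
tool_pos: [0.5209, 0.1853, 0.049]
orientation: [0.726, 3.056, 0.0]
force: [-2.2, -1.4, 5.6]
opening: 0.0435
gripper_force: 10.0
```

Call:
arm_command(
  deltas=[
    [[0,0,0.1,0,0,0],[0,0,0,0,0,0],[0,0,0,0,0,0],[0,0,0,0,0,0],[0,0,0.3,0,0,0],[0,0,2,0,0,0],[0,0,3,0,0,0],[1.7,-0.8,1.7,0,0,0],[1.9,-1,0,0,0,0],[1.7,-0.9,0,0,0,0],[0,0,0,0,0,0],[0,0,0,0,0,0]],
  ],
  gripper=0.5,
)

```text
t: 14.72
tool_pos: [0.5739, 0.1578, 0.1193]
orientation: [-0.728, -3.056, 0.0]
force: [-0.9, 0.7, -1.4]
opening: 0.0696
gripper_force: 0.0
```

```bash
python3 - <<'E'
from h import *
s=monitor.read_state(); print(s["tool_pos"],s["orientation"],s["q"][5])
m=cam("wrist"); im=eyes.read_camera("wrist"); cv2.imwrite("pics/w4.png",im); np.save("m4.npy",m,allow_pickle=True)
u=w2p(m,(.5207,.185,.034))[0]; print(u)
x,y=int(u[0]),int(u[1]); c=im[max(0,y-80):y+80,x-90:x+90]; cv2.imwrite("pics/c5.png",cv2.resize(c,None,fx=3.7,fy=3.7,interpolation=2)); print(x-90,max(0,y-80))
E
```

```text
[0.5739127  0.157809   0.11934031] [-7.28475146e-01 -3.05562422e+00  1.16060500e-04] -0.9205694749887086
[277.20417867 148.23543925]
187 68
```

View pics/c5.png

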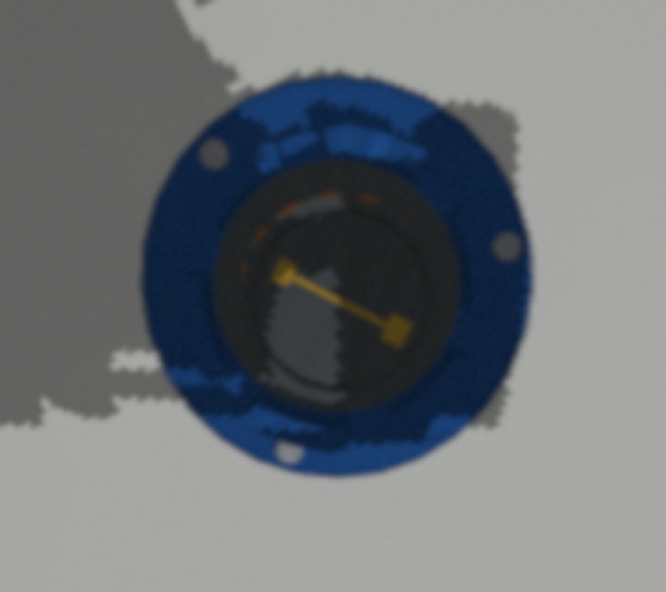

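The crop shows the dark pin back stacked over the front, with a sliver of orange at the top from parallax. The three foot dots are at crop (213,154), (507,247) and (289,452). The slots are faint, so I'll determine their phase numerically.

```bash
python3 - <<'E'
from h import *; from dots import blobs; from ring import ring
m4=np.load("m4.npy",allow_pickle=True).item(); mt=cam("top")
w4=cv2.imread("pics/w4.png"); P=[]
for c,a,p in blobs(w4,w2p(m4,(.5207,.185,.01))[0],60,13,10):
    q=p2w(m4,c,.010)[:2]; d=q-[.5207,.185]; print(c.round(1),a,p,q.round(4),np.hypot(*d).round(4),np.degrees(np.arctan2(d[1],d[0])).round(1))
    if .040<np.hypot(*d)<.049 and a<120: P.append(q)
cw=np.mean(P,0); print("base by wrist dots",cw,len(P))
# back disc centre
b=outer(dark(w4)&cv2.bitwise_not(blue(w4)),w2p(m4,(.5207,.185,.052))[0],36); print("back",fitcircle(m4,b,.022,.051,[.52,.185]))
f=lambda im:np.log(im.astype(np.float32).sum(2,keepdims=True)+20)*100
for nm,im,m,c in [("w4",w4,m4,cw),("top",cv2.imread("pics/top0.png"),mt,(.5215,.185))]:
  for z,rs in[(.034,(.0315,.0325,.0335)),(.034,(.034,.035,.036))]:
    a,v=ring(f(im),m,c,z,rs); v=v-np.median(np.array([np.roll(v,k) for k in range(-15,16)]),0)
    F=np.median(v.reshape(6,30),0); F=np.convolve(np.r_[F,F,F],np.ones(5)/5,"same")[30:60]; print(nm,rs,"deg 0..58:",F.round(1).tolist())
E
```

```text
[269.4  87.3] 1.6875 15 [0.4725 0.2017] 0.051 160.9
[306.3  94.9] 1.125 14 [0.4927 0.228 ] 0.0513 123.0
[244.5 109.3] 74.75 57 [0.4786 0.1734] 0.0437 -164.6
[289.7 106.9] 20.75 13 [0.4951 0.2105] 0.0361 135.2
[298.8 108.7] 1.3125 11 [0.5001 0.2171] 0.0381 122.7
[258.5 112. ] 2.0625 11 [0.4863 0.1835] 0.0345 -177.5
[270.7 122.9] 84.75 37 [0.4996 0.1891] 0.0215 169.0
[286.2 121.3] 16.25 25 [0.5046 0.2022] 0.0236 133.0
[256.7 131.2] 20.75 25 [0.5003 0.1742] 0.0231 -152.2
[323.3 134.3] 65.0 53 [0.5302 0.2276] 0.0437 77.4
[278.1 148.9] 228.875 84 [0.5233 0.1846] 0.0026 -7.9
[252.2 140.2] 8.75 20 [0.5055 0.1668] 0.0237 -130.0
[275.7 142.1] 13.625 20 [0.5167 0.1854] 0.004 173.8
[222.8 165.1] 92.25 68 [0.5131 0.1311] 0.0544 -98.0
[275.5 168.8] 19.375 20 [0.5387 0.1741] 0.0211 -31.3
[269.9 173. ] 54.0625 22 [0.5399 0.1675] 0.026 -42.4
[258.  169.7] 5.375 17 [0.5319 0.1588] 0.0285 -66.8
[249.5 171.8] 3.6875 12 [0.5301 0.1507] 0.0356 -74.7
[235.3 176.6] 1.1875 15 [0.528  0.1364] 0.0492 -81.5
[264.7 189.8] 54.9375 98 [0.5522 0.1555] 0.0431 -43.2
base by wrist dots [0.52033803 0.18549071] 3
back (array([0.5176031 , 0.18853042]), np.float64(4.891053189679611))Traceback (most recent call last):
  File "<stdin>", line 13, in <module>
  File "ring.py", line 6, in ring
    acc=acc+cv2.remap(im.astype(np.float32),u[:,:1],u[:,1:],1)[:,0,:].mean(1)
            ~~~~~~~~~~~~~~~~~~~~~~~~~~~~~~~~~~~~~~~~~~~~~~~~~~^^^^^^^
IndexError: too many indices for array: array is 2-dimensional, but 3 were indexed
```

```bash
python3 - <<'E'
from h import *; from ring import ring
m4=np.load("m4.npy",allow_pickle=True).item(); mt=cam("top"); w4=cv2.imread("pics/w4.png")
f=lambda im:np.repeat(np.log(im.astype(np.float32).sum(2,keepdims=True)+20)*100,3,2)
for nm,im,m,c in [("w4",w4,m4,(.5203,.1855)),("top",cv2.imread("pics/top0.png"),mt,(.5215,.185)),("t2",cv2.imread("pics/t2.png"),mt,(.5215,.185))]:
  for rs in[(.0315,.0325,.0335),(.034,.035,.036)]:
    a,v=ring(f(im),m,c,.034,rs); v=v-np.median(np.array([np.roll(v,k) for k in range(-15,16)]),0)
    F=np.median(v.reshape(6,30),0); F=np.convolve(np.r_[F,F,F],np.ones(5)/5,"same")[30:60]; print(nm,rs,[int(round(x)) for x in F.tolist()])
# polar maps, contrast-normalised, for one look
rows=[]
for im,m,c in[(w4,m4,(.5203,.1855)),(cv2.imread("pics/w2.png"),None,None)]:
    if m is None: continue
    a=np.radians(np.arange(0,360,.5)); r=np.arange(.026,.042,.00005)
    A,Rr=np.meshgrid(a,r); u=w2p(m,np.c_[c[0]+(Rr*np.cos(A)).ravel(),c[1]+(Rr*np.sin(A)).ravel(),0*A.ravel()+.034]).astype(np.float32)
    pm=cv2.remap(im,u[:,0].reshape(A.shape),u[:,1].reshape(A.shape),1)
    g=np.log(pm.astype(np.float32).sum(2)+15); g=g-cv2.GaussianBlur(g,(0,0),60); rows.append(np.clip(g*130+128,0,255).astype(np.uint8))
pm=np.vstack(rows)
for k in range(12): cv2.putText(pm,str(30*k),(60*k,12),0,.4,255,1)
cv2.imwrite("pics/polar.png",pm); print(pm.shape)
E
```

```text
w4 (0.0315, 0.0325, 0.0335) [0, 0, 0, 0, 0, 0, 0, 0, 0, 0, 1, 1, 1, 0, 0, 0, 0, -1, -1, -1, -1, 0, 1, 1, 1, 1, 0, 0, 0, 0]
w4 (0.034, 0.035, 0.036) [0, 0, 0, 0, 0, 0, 1, 1, 0, 0, 0, 0, 0, 0, 0, 0, 0, 0, 0, 0, 0, 0, 1, 1, 1, 0, 0, 0, 0, 0]
top (0.0315, 0.0325, 0.0335) [-1, -1, -1, -1, 0, 0, 1, 2, 2, 2, 2, 1, 0, 0, 0, 1, 0, 0, -1, -1, -1, -1, -1, -1, -1, -2, -2, -2, -1, -1]
top (0.034, 0.035, 0.036) [-1, -1, -1, -1, 0, 1, 2, 3, 4, 4, 4, 3, 2, 1, 1, 1, 1, 0, 0, -1, -2, -2, -3, -3, -3, -3, -3, -3, -2, -2]
t2 (0.0315, 0.0325, 0.0335) [-1, -1, -1, 0, 0, 0, 1, 2, 2, 2, 2, 1, 1, 1, 1, 1, 0, 0, -1, -1, -2, -2, -2, -2, -3, -3, -3, -2, -2, -1]
t2 (0.034, 0.035, 0.036) [-1, -1, -1, 0, 0, 1, 3, 4, 4, 4, 4, 3, 2, 1, 1, 1, 1, 1, 0, -1, -2, -3, -3, -3, -3, -3, -3, -3, -3, -2]
(321, 720)
```

View pics/polar.png

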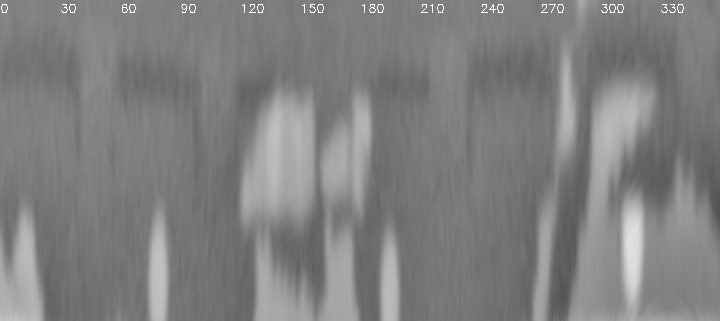

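The polar map shows the inner edge of the crown broken at about 47°, 107° and 225°, so the slots are at 46.6°+60k, midway between the dots. Now on to the head.

Call:
arm_command(
  deltas=[
    [[-0.2,-1.5,0.3,0,0,0],[-0.4,-3,0,0,0,0],[-0.4,-3,0,0,0,0],[-0.4,-3,0,0,0,0],[-0.4,-3,0,0,0,0],[-0.4,-3,0,0,0,0],[-0.4,-3,0,0,0,0],[-0.4,-3,0,0,0,0],[-0.2,-1.5,0,0,0,0],[0,0,0,0,0,0],[0,0,0,0,0,0],[0,0,0,0,0,0]],
  ],
  gripper=0.5,
)

```text
t: 15.77
tool_pos: [0.5412, -0.0811, 0.1224]
orientation: [-0.726, -3.056, -0.001]
force: [0.8, -0.9, -0.8]
opening: 0.0698
gripper_force: 0.0
```

```bash
python3 - <<'E'
from h import *; from dots import blobs
s=monitor.read_state(); print(s["tool_pos"],s["orientation"],s["q"].round(2))
m=cam("wrist"); im=eyes.read_camera("wrist"); cv2.imwrite("pics/w5.png",im); np.save("m5.npy",m,allow_pickle=True)
mt=cam("top"); t=cv2.imread("pics/top0.png")
for nm,mm,I,rad,k in(("wrist",m,im,70,11),("top",mt,t,24,7)):
    u=w2p(mm,(.489,-.056,.02))[0]; p=outer(blue(I),u,rad)
    for z in(.018,.022): x,e=fitcircle(mm,p,.037,z,[.489,-.056]); print(nm,"collar fit",z,x.round(4),e.round(2),len(p))
    for c,a,pk in blobs(I,u,rad*.8,k,10):
        q=p2w(mm,c,.022)[:2]; d=q-x
        if .02<np.hypot(*d)<.040 and a<90: print("  ",c.round(1),a,pk,np.hypot(*d).round(4),(np.degrees(np.arctan2(d[1],d[0]))%60).round(1))
x,y=w2p(m,(.489,-.056,.03))[0].astype(int); cv2.imwrite("pics/c6.png",cv2.resize(im[max(0,y-75):y+75,x-90:x+90],None,fx=3.7,fy=3.7,interpolation=2)); print(x-90,max(0,y-75))
E
```

```text
[ 0.5411562  -0.08106571  0.12238675] [-7.26376244e-01 -3.05609848e+00 -5.89177047e-04] [-0.24  0.06  1.75  0.    1.34 -1.35]
wrist collar fit 0.018 [ 0.49   -0.0559] 0.89 32
wrist collar fit 0.022 [ 0.4903 -0.0558] 1.56 32
   [272.7 110.9] 52.875 80 0.0337 38.8
   [306.6 128.1] 43.875 80 0.0328 39.1
   [242.5 133.7] 42.0 81 0.0334 37.7
   [308.6 165.4] 34.5 75 0.0324 38.4
   [245.9 171.4] 40.625 77 0.0341 37.5
   [308.4 176.6] 30.5 57 0.0381 24.2
   [279.1 185.6] 21.9375 58 0.0326 37.5
top collar fit 0.018 [ 0.4898 -0.0582] 1.31 25
top collar fit 0.022 [ 0.4897 -0.0576] 1.39 25
   [379.  239.6] 4.6875 18 0.0324 40.1
   [363.2 241.6] 8.25 29 0.0335 38.2
   [357.1 256.5] 9.875 31 0.0334 36.1
   [383.4 267. ] 1.5625 13 0.0307 38.0
   [367.1 269.6] 5.75 21 0.0325 35.3
185 74
```

View pics/c6.png

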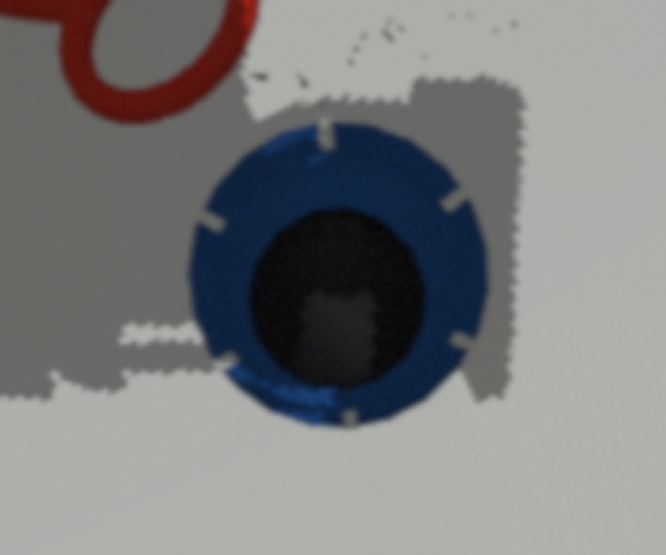

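The crop shows the head's six white marks and knob clearly. The splines are at 38.2° and the slots at 46.6°, so it needs about +8.4°. The head centre is at (0.490, -0.056).

Call:
arm_command(
  deltas=[
    [[-1,0.5,0,0,0,0],[-2,1,0,0,0,0],[-1.6,0.8,0,0,0,0],[-0.5,0.2,0,0,0,0],[0,0,-1,0,0,0],[0,0,-2,0,0,0],[0,0,-2,0,0,0],[0,0,-1.6,0,0,0],[0,0,-1,0,0,0],[0,0,0,0,0,0],[0,0,0,0,0,0],[0,0,0,0,0,0]],
  ],
)

```text
t: 16.82
tool_pos: [0.4916, -0.0569, 0.0473]
orientation: [0.726, 3.055, -0.0]
force: [0.8, -0.2, 0.2]
opening: 0.0697
gripper_force: 0.0
```

Call:
arm_command(
  deltas=[
    [[0,0,0,0,0,0],[0,0,0,0,0,0],[0,0,0,0,0,0],[0,0,0,0,0,0],[0,0,0,0,0,0],[0,0,0,0,0,0],[0,0,0,0,0,0],[0,0,0,0,0,0]],
  ],
  gripper=-1,
  squeeze=6,
)

```text
t: 17.48
tool_pos: [0.4907, -0.0568, 0.0466]
orientation: [0.727, 3.056, -0.0]
force: [-0.7, -0.7, 2.5]
opening: 0.0359
gripper_force: 6.0
```

Call:
arm_command(
  deltas=[
    [[0,0,0,0,0,0],[0,0,0,0,0,0],[0,0,0,0,0,-7],[0,0,0,0,0,-7],[0,0,0,0,0,-7],[0,0,0,0,0,-7],[0,0,0,0,0,-7],[0,0,0,0,0,-7],[0,0,0,0,0,-7],[0,0,0,0,0,-7],[0,0,0,0,0,-7],[0,0,0,0,0,-7]],
  ],
  gripper=0.2,
)

```text
t: 18.48
tool_pos: [0.4905, -0.0567, 0.0463]
orientation: [-2.354, -2.08, 0.0]
force: [-0.5, -0.9, -0.3]
opening: 0.0555
gripper_force: 0.0
```

Call:
arm_command(
  deltas=[
    [[0,0,0,0,0,-7],[0,0,0,0,0,-7],[0,0,0,0,0,-6],[0,0,0,0,0,0],[0,0,0,0,0,0],[0,0,0,0,0,0]],
  ],
)

```text
t: 18.98
tool_pos: [0.4905, -0.0567, 0.0463]
orientation: [-2.672, -1.652, 0.0]
force: [-0.3, 0.3, -0.5]
opening: 0.0556
gripper_force: 0.0
```

Call:
arm_command(
  deltas=[
    [[0,0,0,0,0,0],[0,0,0,0,0,0],[0,0,0,0,0,0],[0,0,0,0,0,0],[0,0,0,0,0,0],[0,0,0,0,0,0],[0,0,0,0,0,0]],
  ],
  gripper=-1,
  squeeze=30,
)

```text
t: 19.57
tool_pos: [0.4906, -0.0567, 0.0464]
orientation: [-2.675, -1.648, -0.0]
force: [-0.0, 0.5, -0.1]
opening: 0.0354
gripper_force: 30.0
```

Call:
arm_command(
  deltas=[
    [[0,0,1,0,0,0],[0,0,2.5,0,0,0],[0,0,2.5,0,0,0],[0.2,1.5,1.5,0,0,0],[0.4,3,0,0,0,0],[0.4,3,0,0,0,0],[0.4,3,0,0,0,0],[0.4,3,0,0,0,0],[0.4,3,0,0,0,0],[0.4,3,0,0,0,2.4],[0.3,3,0,0,0,3],[0.1,1.7,0,0,0,3]],
  ],
)

```text
t: 20.57
tool_pos: [0.5206, 0.1882, 0.1222]
orientation: [-2.543, -1.844, -0.002]
force: [0.1, 0.4, -1.5]
opening: 0.0356
gripper_force: 30.0
```

Call:
arm_command(
  deltas=[
    [[0,0,0,0,0,0],[0,0,0,0,0,0],[0,0,0,0,0,0]],
  ],
)

```text
t: 20.82
tool_pos: [0.5205, 0.1847, 0.1216]
orientation: [2.548, 1.838, -0.001]
force: [-0.2, 0.3, -1.5]
opening: 0.0358
gripper_force: 30.0
```

```bash
python3 - <<'E'
from h import *; from dots import blobs
s=monitor.read_state(); print(s["tool_pos"],s["orientation"],s["q"].round(2),s["gripper_force"])
Rt=R.from_rotvec(s["orientation"]).as_matrix(); print("yaw tool y",np.degrees(np.arctan2(Rt[1,1],Rt[0,1])))
m=cam("wrist"); im=eyes.read_camera("wrist"); cv2.imwrite("pics/w6.png",im); np.save("m6.npy",m,allow_pickle=True)
c0=s["tool_pos"]; zc=c0[2]-.0464
u=w2p(m,(c0[0],c0[1],zc+.022))[0]; P=[]
for c,a,pk in blobs(im,u,75,13,10):
    q=p2w(m,c,zc+.022)[:2]; d=q-c0[:2]
    if .026<np.hypot(*d)<.039 and a<150: print(c.round(1),a,pk,np.hypot(*d).round(4),np.degrees(np.arctan2(d[1],d[0])).round(1),(np.degrees(np.arctan2(d[1],d[0]))%60).round(1))
E
```

```text
[0.52048159 0.18473168 0.12157636] [ 2.54773758e+00  1.83765187e+00 -7.67795812e-04] [ 0.25  0.07  1.73 -0.    1.34  0.57] 29.99893695116043
yaw tool y -18.395102263193003
[299.4 198.2] 119.5625 152 0.0345 47.6 47.6
[249.1 202.3] 115.0625 143 0.035 106.4 46.4
[325.4 218.5] 5.5625 21 0.0366 9.6 9.6
[324.2 237.6] 51.25 83 0.0323 -13.1 46.9
[228.1 244.6] 10.75 15 0.0358 165.4 45.4
[329.5 245.5] 9.0 30 0.0363 -23.1 36.9
[228.  249.7] 3.125 11 0.0365 171.4 51.4
[239.1 251.2] 5.0 11 0.029 176.4 56.4
[228.9 251.9] 1.0625 11 0.0363 174.3 54.3
[324.9 253. ] 1.125 11 0.0343 -33.2 26.8
[235.9 253.9] 1.3125 11 0.0319 179.0 59.0
[238.5 254. ] 1.875 11 0.0302 -179.9 0.1
[233.4 259.5] 2.5625 11 0.0353 -175.2 4.8
```

Call:
arm_command(
  deltas=[
    [[0,0,-0.8,0,0,0],[0,0,-1,0,0,0],[0,0,-0.8,0,0,0],[0,0,-0.6,0,0,0],[0,0,-0.4,0,0,0],[0,0,0,0,0,0],[0,0,0,0,0,0]],
  ],
)

```text
t: 21.45
tool_pos: [0.5203, 0.1852, 0.085]
orientation: [-2.547, -1.839, 0.001]
force: [0.5, 0.5, -1.6]
opening: 0.0356
gripper_force: 30.0
```

Call:
arm_command(
  deltas=[
    [[0,0,-0.2,0,0,0],[0,0,-0.2,0,0,0],[0,0,-0.2,0,0,0],[0,0,-0.2,0,0,0],[0,0,0,0,0,0]],
  ],
)

```text
t: 21.87
tool_pos: [0.5203, 0.1852, 0.077]
orientation: [-2.547, -1.839, 0.001]
force: [1.0, -0.1, -1.1]
opening: 0.0356
gripper_force: 30.0
```

Call:
arm_command(
  deltas=[
    [[0,0,-0.2,0,0,0],[0,0,-0.2,0,0,0],[0,0,-0.2,0,0,0],[0,0,-0.2,0,0,0],[0,0,0,0,0,0]],
  ],
)

```text
t: 22.28
tool_pos: [0.5202, 0.1852, 0.0688]
orientation: [-2.547, -1.839, 0.001]
force: [0.2, 0.3, -0.9]
opening: 0.0355
gripper_force: 30.0
```

Call:
arm_command(
  deltas=[
    [[0,0,-0.1,0,0,0],[0,0,-0.1,0,0,0],[0,0,-0.1,0,0,0],[0,0,-0.1,0,0,0],[0,0,0,0,0,0],[0,0,0,0,0,0]],
  ],
  squeeze=45,
)

```text
t: 22.78
tool_pos: [0.5208, 0.1854, 0.0661]
orientation: [2.547, 1.839, 0.001]
force: [-2.9, -1.0, 4.8]
opening: 0.0352
gripper_force: 45.0
```

Call:
arm_command(
  deltas=[
    [[0,0,-0.1,0,0,0],[0,0,-0.1,0,0,0],[0,0,-0.1,0,0,0],[0,0,0,0,0,0],[0,0,0,0,0,0]],
  ],
)

```text
t: 23.2
tool_pos: [0.5211, 0.1855, 0.0644]
orientation: [2.547, 1.839, 0.001]
force: [-8.3, -2.7, 15.4]
opening: 0.0351
gripper_force: 45.0
```

Call:
arm_command(
  deltas=[
    [[0,0,-0.1,0,0,0],[0,0,-0.1,0,0,0],[0,0,0,0,0,0],[0,0,0,0,0,0]],
  ],
)

```text
t: 23.53
tool_pos: [0.5216, 0.1856, 0.0643]
orientation: [2.546, 1.839, 0.003]
force: [-14.6, -4.6, 30.2]
opening: 0.0353
gripper_force: 45.0
```

Call:
arm_command(
  deltas=[
    [[-0.1,0,0,0,0,0],[-0.1,-0.05,0,0,0,0],[0,0,0,0,0,0],[0,0,0,0,0,0],[0,0,0,0,0,0]],
  ],
)

```text
t: 23.95
tool_pos: [0.5215, 0.1856, 0.0644]
orientation: [2.545, 1.838, 0.009]
force: [-3.5, -0.3, 20.3]
opening: 0.0351
gripper_force: 45.0
```

```bash
python3 - <<'E'
from h import *
s=monitor.read_state(); print(s["tool_pos"],s["force"],s["wrist_torque"],s["gripper_force"])
sc=eyes.read_camera("scene"); w=eyes.read_camera("wrist"); cv2.imwrite("pics/s7.png",sc); cv2.imwrite("pics/w7.png",w)
m=cam("scene"); print(w2p(m,(.5205,.185,.034)))
m=cam("wrist"); c=(.5205,.185)
# collar rim and foot ellipse from wrist: fit the collar top circle height by radius
from dots import blobs
for zc in(.018,.022):
  for q,a,pk in blobs(w,w2p(m,(*c,zc+.022))[0],75,13,10):
    d=p2w(m,q,zc+.022)[:2]-c
    if .026<np.hypot(*d)<.039 and a>40: print(zc,q.round(1),a,np.hypot(*d).round(4),(np.degrees(np.arctan2(d[1],d[0]))).round(1))
E
```

```text
[0.52148397 0.18556216 0.06435281] [-3.52553207 -0.31837338 20.29977299] [-0.15751889  1.18810754  0.01126933] 45.03985047340393
[[249.65714128 204.624447  ]]
0.018 [299.2 198.3] 115.0 0.0356 47.0
0.018 [248.9 202.5] 113.625 0.0352 104.8
0.018 [325.5 237.3] 75.9375 0.0342 -11.4
0.022 [299.2 198.3] 115.0 0.0364 48.2
0.022 [248.9 202.5] 113.625 0.0359 103.3
0.022 [325.5 237.3] 75.9375 0.0337 -8.6
```

Call:
arm_command(
  deltas=[
    [[0,0,-0.05,0,0,0],[0,0,0,0,0,0],[0,0,0,0,0,0],[0,0,0,0,0,0],[0,0,0,0,0,0],[0,0,0,0,0,0],[0,0,0,0,0,0],[0,0,0,0,0,0],[0,0,0,0,0,0]],
  ],
)

```text
t: 24.8
tool_pos: [0.5215, 0.1856, 0.0643]
orientation: [2.545, 1.838, 0.009]
force: [-5.7, -1.6, 25.2]
opening: 0.0353
gripper_force: 45.1
```

The collar is seated on a hard stop at the predicted height, with 25 N held steadily and no slip. Handing in.

```bash
python3 -c "
from plant import ticket
print(ticket.close_job())"
```

```text
the job is handed in; nothing more can be done
None
```

The badge is stacked on the anvil and the press head is fully home on the crown. I handed in at about 25 s of the 58 s, still gripping the knob and pressing it down with about 25 N; I judged the final seating from height and force readings, not from a picture.

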